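# Close up a ring wax mould on its guide pins

## Robot

A 7-joint arm with a two-finger parallel gripper is mounted at the origin on the work surface. World frame = base frame: x ahead of the robot, y to its left, z up, the work surface at z = 0. Lengths are in m, angles in rad, forces in N, time in s.
With the tool pointing down it reaches from about 0.4 to 0.9 m from the base axis. Payload 5.6 kg.
Tool frame: the origin (TCP) lies between the finger pads; the fingertips stand 22 mm ahead of it and the grasp point (between the pads) lies 3 mm ahead of it; z points along the fingers, y is the line along which they close (so a half turn about z gives the same grasp; the last joint's range is limited). The gripper opens to 92 mm and grips with 3 to 60 N. Pads are 20 mm wide; open, the fingers measure 128 mm over their backs; the gripper's body (75 mm by 189 mm) begins 69 mm behind the grasp point.
Start: joints at [-1.356, 0.468, -0.012, 1.603, 0.006, 1.071, -0.056], TCP at [0.166, 0.629, 0.206] pointing down, gripper open.
Joint ranges: [-2.53, 2.53], [-0.31, 2.02], [-1.57, 1.55], [0.28, 2.44], [-1.29, 4.43], [0.15, 1.84], [-2.92, 2.92]. Speed limits (rad/s): [2.57, 2.57, 3.14, 3.14, 3.14, 3.14, 3.14].

## Interface

Orientations are given as a rotation vector (axis times angle).
In Python, from cell import robot gives the robot as it stands. The module is installed in compiled form; this text tells all that it offers. Calls block until the motion is done:
- robot.move_to(position, orientation): joint-space move of the TCP to a pose.
- robot.move_linear(position, rotation=None, rate=0.15, stop_force=None): straight line of the TCP; rotation=None keeps the orientation; rate is the mean speed in m/s. With stop_force (N) it stops when the force on the tool has changed by that much, and returns True; else False.
- robot.set_joints(angles): joint-space move.
- robot.grip(opening, squeeze=None): opening from 0.0 (shut) to 1.0 (fully open); squeeze is the grip in N (None keeps the last); returns when the fingers have stopped.
- robot.dwell(seconds).
- robot.solve_ik(position, orientation): joint angles nearest the present ones, or None.
- robot.state(): the state.
- robot.get_image(name): name is "side" or "top" or "wrist"; returns a dict with "frame" (480x640x3 uint8, red, green, blue), "depth" (480x640 float32, m along the optical axis (not along the pixel's ray), 0 where there is no reading), "intrinsics" (3x3 intrinsics, pixels), "k1" (the pictures are not rectified: a ray, as slopes to the right and down, at radius r is drawn at 1 + k1 r^2 times it, then the intrinsics apply), "R" (3x3) and "t" (3): a world point X has camera coordinates R X + t; the wrist camera has in their place "hand_eye" (4x4, takes a point from camera to tool coordinates, whose origin is the TCP and whose axes are the flange's). Camera axes: x right, y down, z forward; pixel columns grow to the right and rows downward; lengths in m; the calibration is good to about 2 mm. A picture is of the moment at which its call begins: read the wrist's pose just before it.
A pose or a line that the arm cannot do raises robot.IKError and nothing moves.
- robot.finish_job(): hands the job in; it is judged then, once.
Trained networks look in a picture, given as the dict that the camera call returned (one of the last four; its "shot" number tells which), for a name from the list of things; names that differ only in an ending like _2 or _b are one class to them, and where a whole thing is asked for, a point or a joint stands for the part that bears it (a point fixed in the world has none). Each returns a list of dicts, best first, with "conf" (0 to 1); they miss things now and then, are a little off and sometimes report something else, mostly with a low value. They report only what shows in the picture. A call takes as long as a camera call. They do not tell look-alikes from the thing itself.
- robot.outline_of(picture, name): "mask" (480x640 bool, what is visible of it) and "uv" ([column, row] in pixels, amid what is visible of it).
The state is a dict: "time": time; "qpos": joint angles; "qd": joint speeds; "joint_torque": joint torques, N m; "tcp_pos": TCP position; "orientation": TCP orientation; "wrist_force": force on the tool from outside, world axes, zero at the start; "ft_torque": the same for the moment, N m; "finger_gap": opening from 0.0 (shut) to 1.0 (fully open); "gripper_force": force on a finger pad.
Only numpy, scipy, OpenCV 4.12 (cv2) and the standard library are available. Lean on these libraries where they do the work, as an engineer would, in place of code of your own. Each camera call takes 0.05 s, during which the arm holds its last target. There are 200 camera calls.

## Task

Put the ring mould together on its two-pin base, ready for wax: first the brass core plate over the pins, then the steel core (the thick-stemmed one, not the copper spare) into the plate's round seat, then the bare aluminium cavity plate over the pins and round the core, and last the blue sprue plate on top with its brass bush upward. Set each part gently and fully home and let go of it before taking the next; leave the spare core, the hammer and the jar where they are.

Things in the scene. Friction and masses are not known exactly. Their poses are not given: they have to be found in the camera images.
- mould_base: Base of a ring wax mould: dark steel slab 150 x 82 x 12 mm, fixed (placed afresh each start), with two upright bright 10 mm pins at x = +-46 mm, y = 0. Pins rise 42 mm above the slab: 36 mm straight, then a 6 mm taper to 4 mm wide. Origin: centre of the underside, on the bench; x along the length and line of pins, within 0.5 rad of the world y line; z up.
- core_plate: Brass core plate, loose, 120 x 58 x 14 mm, 0.72 kg, two 12.5 mm through holes at x = +-46 mm, y = 0; in the middle of its top a round seat 41 mm wide, 6 mm deep for the core's foot. Lies flat. Origin: centre of the underside; x along the length, within 0.5 rad of the world y line; z up; same either way round. Grip across the 58 mm width. Home: underside on the base slab's top.
- core: Bright steel ring core, loose, 85 g: round foot 38 mm wide, 6 mm high, bevelled below, under a round stem 22 mm wide, 11.5 mm high (17.5 mm in all). Stands on its foot. Origin: centre of the underside, z up. Grip by the stem. Home: foot on the floor of the core plate's seat, which is 8 mm above that plate's underside.
- cavity_plate: Bare silver-grey aluminium cavity plate, loose, 120 x 58 x 12 mm, 0.21 kg, two 12.5 mm through holes at x = +-46 mm, y = 0 and a 28 mm through bore in the middle for the core's stem. Lies flat. Origin: centre of the underside; x along the length, within 0.5 rad of the world y line; z up; same either way round. Grip across the 58 mm width. Home: underside on the core plate's top.
- sprue_plate: Blue sprue plate, loose, 120 x 58 x 12 mm, 0.26 kg, two 12.5 mm through holes at x = +-46 mm, y = 0; in the middle of its top a brass bush 26 mm wide, 10 mm high. Lies flat. Origin: centre of the underside; x along the length, within 0.5 rad of the world y line; z up; same either way round. Grip across the 58 mm width or by the bush. Home: underside on the cavity plate's top.
- spare_core: Copper-coloured spare core, loose, not used now: the same 38 x 6 mm foot but a thinner stem, 14 mm wide; 17.5 mm high in all. Stands on its foot. Origin: centre of the underside, z up.
- hammer: Chasing hammer lying right of the work: wooden handle 200 mm long, steel head 60 mm across, at most 29 mm high; a bystander. Origin: under the middle of the handle, x along it towards the head.
- jar: White round jar with a blue lid, 68 mm wide, 65 mm high, standing left of the work; a bystander. Origin: centre of the underside, z up.
There are look-alikes about, which are no part of the job. There is more than one size of the sprue_plate; the job needs the largest.

How it is judged:
By the outcome, as a careful person would: the job done as asked, in the order asked, and still so for the second after the job is handed in, with the robot touching nothing.
It also fails if it takes over 112 s, if anything falls off the work surface, if the arm or the gripper's body presses on something with over 40 N, if the wrist force passes 120 N, or if a joint passes its speed limit or range.

## Working session

There is one attempt and no reset: what is moved stays moved. The work goes in short steps, each a Python script; the robot and the scene stay as the last script left them, time stands still between calls to the robot, and variables do not carry over. Pictures are saved under pics/ and viewed, at most 14 in all, crops included, and the job is handed in when it is done.

```bash
mkdir -p pics
python3 - <<'E'
from cell import robot
import cv2,numpy as np,pickle
s=robot.state();print(s['time'],s['tcp_pos'],s['orientation'])
ims={}
for n in ['top','side']:
    im=robot.get_image(n);ims[n]=im
    cv2.imwrite(f'pics/{n}0.png',im['frame'][:,:,::-1])
    print(n,im['intrinsics'].tolist(),im['k1'],im['R'].tolist(),im['t'])
pickle.dump(ims,open('ims.pkl','wb'))
for n in ['mould_base','core_plate','core','cavity_plate','sprue_plate','spare_core','hammer','jar']:
    print(n,[(round(d['conf'],2),np.round(d['uv']).tolist(),int(d['mask'].sum())) for d in robot.outline_of(ims['top'],n)])
print(robot.state()['time'])
E
```

```text
0.0 [0.16565577 0.62791546 0.20544313] [-4.03920429e-01 -3.11541629e+00  2.78001983e-03]
top [[509.1080431454856, 0.0, 321.26249535823956], [0.0, 509.1080431454856, 240.13531846170847], [0.0, 0.0, 1.0]] -0.022007379410678863 [[-0.029804916825814105, -0.9990282360557794, -0.032469223832484094], [-0.9901823127418377, 0.03394801707525428, -0.13559690140222272], [0.1365673989875775, 0.028108996779250106, -0.9902319070974395]] [0.04131315 0.49395253 0.9995655 ]
side [[521.6453310406981, 0.0, 317.14307964158843], [0.0, 521.6453310406981, 247.6615656680609], [0.0, 0.0, 1.0]] -0.09560199227078559 [[0.9595847124395058, -0.2813335741032985, -0.0069713509920867655], [-0.17041380656474192, -0.5611842999669231, -0.809957601361176], [0.22395605413675648, 0.7784109464498161, -0.5864470003867321]] [-0.45169246  0.131008    1.21546187]
mould_base [(0.68, [234.0, 178.0], 2604)]
core_plate [(0.93, [438.0, 258.0], 1815)]
core [(0.59, [447.0, 173.0], 251)]
cavity_plate [(0.95, [332.0, 255.0], 1421)]
sprue_plate [(0.84, [250.0, 333.0], 928), (0.74, [397.0, 162.0], 839)]
spare_core [(0.48, [231.0, 268.0], 237)]
hammer [(0.79, [533.0, 216.0], 1084)]
jar [(0.59, [118.0, 218.0], 1112)]
0.5
```

View pics/top0.png

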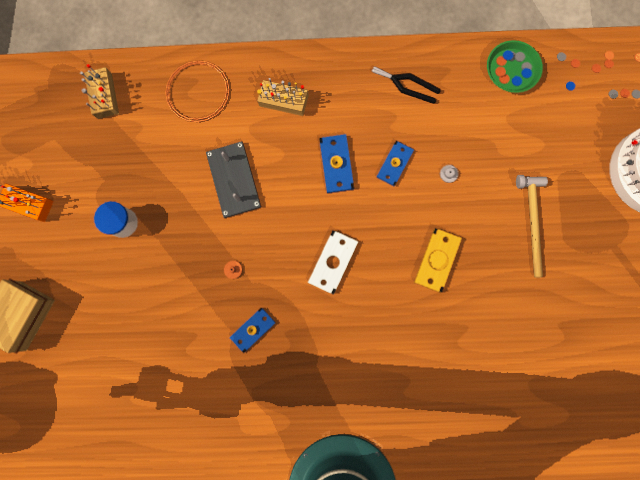

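View pics/side0.png

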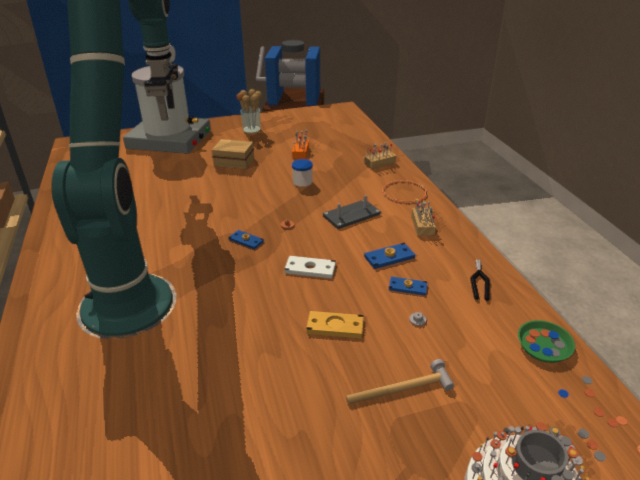

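The sprue plate could be any of three blue plates: (337,163), (397,162) or (250,330). The one at (337,163) is the largest, and it is the one the network missed. The core candidates are steel (449,173) and copper (233,269), so I take the steel one. The plates lie lengthwise along the image's vertical, which is world x by the calibration; the wrist camera will check this.

```bash
cat > h.py <<'E'
import numpy as np,cv2
from scipy.spatial.transform import Rotation as Rn
from cell import robot
def campose(im,tcp=None):
    """returns Rcw, origin (world)"""
    if 'R' in im: return im['R'].T,-im['R'].T@im['t']
    H=im['hand_eye'];Rt=Rn.from_rotvec(tcp[1]).as_matrix()
    return Rt@H[:3,:3],Rt@H[:3,3]+tcp[0]
def to_world(im,uv,z,tcp=None):
    uv=np.atleast_2d(uv).astype(float)
    K=im['intrinsics'];d=(uv-[K[0,2],K[1,2]])/[K[0,0],K[1,1]];s=d.copy()
    for _ in range(8): s=d/(1+im['k1']*(s**2).sum(1,keepdims=True))
    R,o=campose(im,tcp);r=np.c_[s,np.ones(len(s))]@R.T
    return o+r*((z-o[2])/r[:,2])[:,None]
def rect(im,mask,z,tcp=None):
    m=mask.astype(np.uint8);n,l,st,_=cv2.connectedComponentsWithStats(m)
    m=(l==1+np.argmax(st[1:,4])).astype(np.uint8)
    c=max(cv2.findContours(m,cv2.RETR_EXTERNAL,cv2.CHAIN_APPROX_NONE)[0],key=len)[:,0]
    w=to_world(im,c,z,tcp)[:,:2]
    (cx,cy),(a,b),ang=cv2.minAreaRect((w*1000).astype(np.float32))
    if a<b: a,b,ang=b,a,ang+90
    ang=(np.deg2rad(ang)+np.pi/2)%np.pi-np.pi/2
    return np.array([cx/1000,cy/1000]),ang,(a,b)
def rv(th):
    """tool down, tool x along -(cos th, sin th)"""
    x=np.array([-np.cos(th),-np.sin(th),0]);z=np.array([0,0,-1.]);y=np.cross(z,x)
    return Rn.from_matrix(np.c_[x,y,z]).as_rotvec()
def pose():
    s=robot.state();return np.array(s['tcp_pos']),np.array(s['orientation'])
def wrist(name):
    p=pose();im=robot.get_image('wrist');cv2.imwrite(f'pics/{name}.png',im['frame'][:,:,::-1]);return im,p
E
python3 - <<'E'
from h import *
import pickle
im=robot.get_image('top')
for n,z in [('mould_base',.012),('core_plate',.014),('core',.006),('cavity_plate',.012),('spare_core',.006)]:
    print(n,*rect(im,robot.outline_of(im,n)[0]['mask'],z))
f=cv2.cvtColor(im['frame'],cv2.COLOR_RGB2HSV);b=(f[...,0]>100)&(f[...,0]<130)&(f[...,1]>120)
for c,r in [(337,163),(397,162),(250,330)]:
    m=np.zeros_like(b);m[r-45:r+45,c-32:c+32]=1;print('sprue',c,*rect(im,m&b,.012))
robot.move_to([.60,.20,.30],rv(0.2))
im,p=wrist('w1');print(p,im['hand_eye'].tolist(),im['intrinsics'].tolist(),im['k1'],robot.state()['time'],robot.state()['qpos'])
E
```

```text
mould_base [0.63504071 0.21119153] 0.2567140151186158 (151.6800994873047, 84.10574340820312)
core_plate [ 0.44842953 -0.21103488] -0.4023622285560222 (121.4580307006836, 60.624053955078125)
core [ 0.63168689 -0.24655244] -0.037515151327619733 (32.57468032836914, 31.745807647705078)
cavity_plate [0.45206635 0.00336887] -0.4767018403825478 (121.00764465332031, 57.39796447753906)
spare_core [0.44452661 0.21309741] -0.008753277870872544 (37.83061218261719, 35.70149230957031)
sprue 337 [ 0.66180658 -0.01061654] 0.1046010447140695 (119.98519134521484, 56.696189880371094)
sprue 397 [ 0.65724353 -0.13404199] -0.534812614579323 (88.38617706298828, 41.57820510864258)
sprue 250 [0.31860605 0.17202777] -0.8426510668280809 (87.60951232910156, 41.89515686035156)
(array([0.59951481, 0.20126932, 0.29976236]), array([ 3.16276216e-01, -3.12512565e+00, -6.82390849e-04])) [[2.9015812438877054e-05, -0.9544175727439121, -0.29847461532884084, 0.08458146961569568], [0.9999998521005572, -0.0001344081834267536, 0.0005270040809240228, -0.0008424564929913753], [-0.0005430993865869776, -0.29847458647606334, 0.9544174276861233, -0.17941833916542121], [0.0, 0.0, 0.0, 1.0]] [[397.8752200161622, 0.0, 329.79790010839696], [0.0, 397.8752200161622, 240.7864097277335], [0.0, 0.0, 1.0]] -0.02815814946258471 3.0583 [-0.5465104   0.36231632  0.22728749  1.55305613 -0.08514246  1.23630611
  1.46718648]
```

View pics/w1.png

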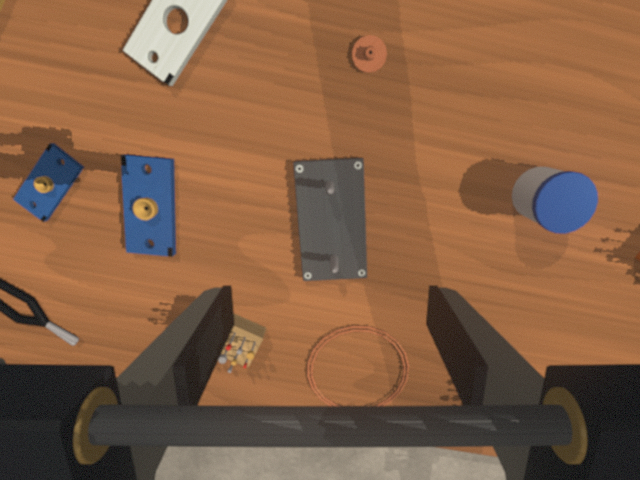

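The wrist view agrees: base at (333,218) with its length along world x, the large blue plate at (148,205), and the jar on the right. The sizes also settle the sprue plate, 120 x 57 mm at top-view (337,163). Next come close-ups of the base, the sprue plate, the core and the two plates.

```bash
cat >> h.py <<'E'
def look(name,c,th,z,H=.16,back=.02):
    """view object c from TCP height H above its top, yaw aligned, return image, pose, mask"""
    robot.move_to([c[0]+back*np.cos(th),c[1]+back*np.sin(th),H+z],rv(th))
    p=pose();im=robot.get_image('wrist')
    ms=robot.outline_of(im,name)
    exp=c
    best=None
    for d in ms:
        w=to_world(im,d['uv'],z,p)[0,:2]
        if np.hypot(*(w-exp))<.03 and best is None: best=d['mask']
    return im,p,best
E
python3 - <<'E'
from h import *
out=[]
for n,c,th,z in [('mould_base',[.635,.211],.257,.012),('sprue_plate',[.662,-.0106],.105,.012),('core',[.632,-.2465],-.3,.006),('core_plate',[.448,-.211],-.402,.014),('cavity_plate',[.452,.0034],-.477,.012)]:
    im,p,m=look(n,np.array(c),th,z)
    np.savez('v_'+n,f=im['frame'],d=im['depth'],m=m if m is not None else 0,p=np.array(p),K=im['intrinsics'],k1=im['k1'],he=im['hand_eye'])
    if m is not None:
        print(n,*rect(im,m,z,p))
        im['frame']=im['frame'].copy()
        cs=cv2.findContours(m.astype(np.uint8),0,1)[0];cv2.drawContours(im['frame'],cs,-1,(255,0,255),1)
        if n!='mould_base':
            dd=im['depth'][m]; 
    else: print(n,'none')
    out.append(im['frame'][100:350,170:450] if n!='core' else im['frame'][100:350,170:450])
out.append(np.zeros_like(out[0]))
g=np.vstack([np.hstack(out[:3]),np.hstack(out[3:])])
cv2.imwrite('pics/close.png',cv2.resize(g[:,:,::-1],(800,476)));print(robot.state()['time'])
E
```

```text
mould_base [0.63574628 0.2103176 ] 0.259035043232404 (149.36830139160156, 82.83464813232422)
sprue_plate [ 0.66234711 -0.01126199] 0.0982923905987001 (118.96873474121094, 58.74702072143555)
core [ 0.63127295 -0.24738077] -0.3149961637315366 (37.55282211303711, 36.13935852050781)
core_plate [ 0.44900696 -0.2123535 ] -0.39997164200351243 (120.39957427978516, 59.65776062011719)
cavity_plate [0.45229922 0.00317962] -0.46887021598592504 (119.66651916503906, 58.90627670288086)
7.6833
```

View pics/close.png

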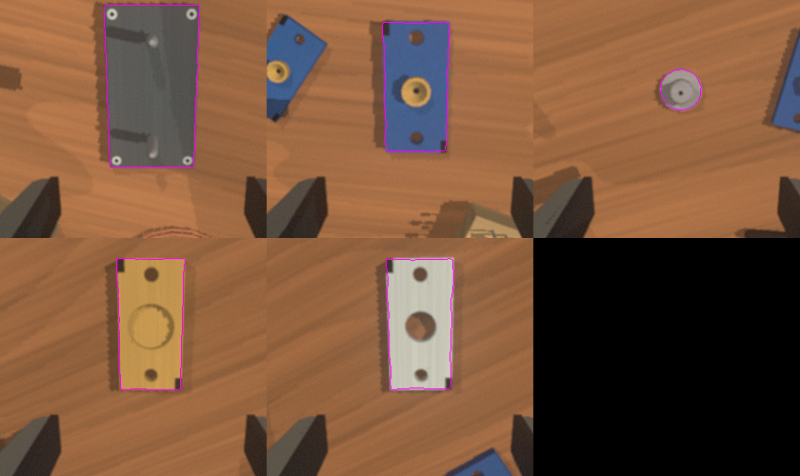

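Close-ups confirm the choices: the base with pins (top-left), the large blue plate with its bush (top-middle), the thick-stemmed steel core (top-right), the brass plate with seat (bottom-left) and the aluminium plate with bore (bottom-middle). The mask outlines fit and the sizes match within about 1 mm. Next I centre-grip the brass plate once, to measure the sideways hand-eye bias.

Run:
```python
from h import *
c=np.array([.44901,-.21235]);th=-.400
pr=lambda t:print(t,np.round(pose()[0],4),round(robot.state()['time'],2),np.round(robot.state()['wrist_force'],1),round(robot.state()['finger_gap'],3),round(robot.state()['gripper_force'],1))
robot.move_to([*c,.10],rv(th));pr('above')
robot.dwell(.3);pr('settled')
print('stop',robot.move_linear([*c,.024],rate=.1,stop_force=8));pr('down')
robot.grip(0.3,15);pr('grip')
g=pose()
robot.grip(1.0);robot.move_linear([*c,.08],rate=.2)
im,p,m=look('core_plate',c,th,.014)
c2,t2,s=rect(im,m,.014,p);u=np.array([np.cos(th),np.sin(th)]);v=np.array([-u[1],u[0]])
print(c2,t2,s,'meas-grip along,across',(c2-g[0][:2])@u,(c2-g[0][:2])@v,'vs before',(c2-c)@u,(c2-c)@v, 'gripyaw',g[1])
pr('end')
```

```text
above [ 0.4494 -0.2119  0.1001] 8.57 [ 0.9 -0.2  0.8] 1.003 0.0
settled [ 0.4497 -0.2113  0.1003] 8.87 [ 0.2 -0.4 -0. ] 0.998 0.0
stop False
down [ 0.4494 -0.2126  0.0244] 9.78 [-0.3 -0.1 -0.5] 0.998 0.0
grip [ 0.449  -0.2124  0.024 ] 10.81 [-0.5 -1.   0.7] 0.302 0.0
[ 0.44912769 -0.21255576] -0.40438569835226446 (121.2220687866211, 59.670833587646484) meas-grip along,across 0.0001945220513039069 -0.00013814977140067577 vs before 0.00018852057738969445 -0.00014368456091170263 gripyaw [-6.24148045e-01 -3.07893826e+00  9.19141280e-06]
end [ 0.4661 -0.2194  0.1722] 12.84 [-0.3  0.2  0.3] 0.999 0.0
```

Run:
```python
from h import *
c=np.array([.4491,-.2125]);th=-.402
robot.move_linear([*c,.08],rate=.2);robot.move_linear([*c,.024],rate=.1,stop_force=8)
robot.grip(0.3,15);robot.dwell(.5);s=robot.state();print(s['finger_gap'],s['gripper_force'],s['wrist_force'],s['tcp_pos'],s['time'])
im=robot.get_image('side')['frame'];w=robot.get_image('wrist')['frame']
cv2.imwrite('pics/grip1.png',np.hstack([cv2.resize(im[240:400,230:430],(400,320)),cv2.resize(w,(400,320))])[:,:,::-1])
```

```text
0.30033520151458487 0.0 [ 0.36023451  0.16401758 -0.6572427 ] [ 0.44912185 -0.2125133   0.02401185] 15.7167
```

View pics/grip1.png

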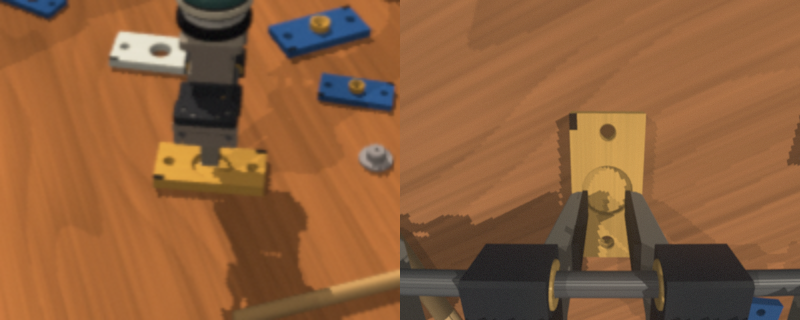

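The left crop shows the fingers shut above the brass plate, so the tips stand higher than I assumed. I'll feel for the plate's top (known at 14 mm) to calibrate the height.

Run:
```python
from h import *
c=np.array([.4491,-.2125])
r=robot.move_linear([*c,.006],rate=.02,stop_force=4)
z=[robot.state()['tcp_pos'][2] for _ in range(5)];s=robot.state();print(r,np.mean(z),s['wrist_force'],s['finger_gap'],s['time'])
robot.move_linear([*c,.04],rate=.1)
```

```text
True 0.006164632672723557 [-0.34948739 -0.17537611  4.26971758] 0.29583380208702503 16.6833
```

Run:
```python
import numpy as np
v=np.load('v_core_plate.npz');d=v['d'];K=v['K'];H=v['he']
r,c=np.mgrid[:480,:640];s=np.stack([(c-K[0,2])/K[0,0],(r-K[1,2])/K[1,1],np.ones_like(d)],-1)*d[...,None]
P=s@H[:3,:3].T+H[:3,3]
ok=(d>0)&(d<.28)
print('tilt',(v['p']))
for side in (-1,1):
    m=ok&(np.sign(P[...,1])==side)&(abs(P[...,0])<.03)
    Q=P[m];print(side,len(Q),'max z',np.percentile(Q[:,2],[90,99,99.9,100]),'tip pts',Q[Q[:,2]>np.percentile(Q[:,2],98)].mean(0), 'inner |y|',np.percentile(abs(Q[:,1]),[0,1,50]))
t=(d>.28)&(abs(P[...,0])<.1)&(abs(P[...,1])<.1);print('bench tool z',np.median(P[t][:,2]))
```

```text
tilt [[ 4.68467220e-01 -2.18398301e-01  1.74766326e-01]
 [ 6.23294716e-01  3.07647110e+00 -1.99231528e-04]]
-1 26274 max z [-0.04936354 -0.01518465 -0.00975623 -0.00818299] tip pts [ 0.00404458 -0.04890651 -0.01507954] inner |y| [4.52885540e-07 1.21677089e-03 4.82095856e-02]
1 25023 max z [-0.04832667 -0.01497327 -0.00954599 -0.00836709] tip pts [ 0.00390707  0.04820288 -0.01478967] inner |y| [7.69265120e-07 1.21831033e-03 4.68722984e-02]
bench tool z 0.17345759002012737
```

Depth and touch agree: the fingertips are about 8 mm behind the reported TCP, not 22 mm ahead of it. I'll use that offset and repeat the centring check.

```bash
cat >> h.py <<'E'
TIP=-.008   # tip position along tool z, measured
def tz(tip): return tip+TIP
def pr(t):
    s=robot.state();print(t,'t',round(s['time'],2),np.round(s['tcp_pos'],4),'F',np.round(s['wrist_force'],1),'gap mm',round(s['finger_gap']*92,1),'gf',round(float(np.max(s['gripper_force'])),1))
E
python3 - <<'E'
from h import *
c=np.array([.4491,-.2125]);th=-.402
robot.grip(1.0);print(robot.move_linear([*c,tz(.0025)],rate=.08,stop_force=6));pr('down')
robot.grip(0.4,15);pr('grip');robot.grip(1.0);robot.move_linear([*c,.06],rate=.25)
im,p,m=look('core_plate',c,th,.014)
c2,t2,s=rect(im,m,.014,p);u=np.array([np.cos(th),np.sin(th)]);v=np.array([-u[1],u[0]])
print(c2,t2,s,'along,across',(c2-c)@u,(c2-c)@v)
pr('end')
E
```

```text
False
down t 18.93 [ 0.449  -0.2127 -0.0056] F [-0.8  1.  -0.5] gap mm 92.3 gf 0.0
grip t 19.53 [ 0.4493 -0.2123 -0.0053] F [-0.8  1.2  3.4] gap mm 57.9 gf 15.0
[ 0.44859818 -0.21248807] -0.40385319929230334 (119.35228729248047, 58.69370651245117) along,across -0.00046648828100910947 -0.00018536274390050126
end t 21.23 [ 0.4661 -0.2195  0.1721] F [ 0.5 -0.3 -0.6] gap mm 91.9 gf 0.0
```

```bash
cat >> h.py <<'E'
BASE=np.array([.63575,.21032]);BT=.259
def place(home,grip_h,c=BASE,th=BT,clear=.064,sf=8,over=.0007):
    """lower part (underside at tip-grip_h) onto home height; report, do not release"""
    robot.move_to([*c,tz(clear+.03+grip_h)],rv(th));robot.dwell(.3)
    if clear<.09: robot.move_linear([*c,tz(clear+grip_h)],rate=.12)
    pr('over')
    r=robot.move_linear([*c,tz(home-over+grip_h)],rate=.03,stop_force=sf)
    z=np.mean([robot.state()['tcp_pos'][2] for _ in range(6)]);print('stopped',r,'underside above home mm',1000*(z-tz(home+grip_h)));pr('placed');return r
E
python3 - <<'E'
from h import *
c=np.array([.4487,-.2125]);th=-.402
robot.move_linear([*c,.04],rv(th),rate=.25);robot.move_linear([*c,tz(.0025)],rate=.08,stop_force=6)
robot.grip(0.4,40);pr('grip');robot.move_linear([*c,.10],rate=.15);pr('lift')
place(.012,.0025)
im=robot.get_image('side')['frame'];w=robot.get_image('wrist')['frame']
cv2.imwrite('pics/place1.png',np.hstack([cv2.resize(im[150:270,260:410],(400,320)),cv2.resize(w,(400,320))])[:,:,::-1])
E
```

```text
grip t 23.25 [ 0.4489 -0.2124 -0.0053] F [-0.3  0.6  2.6] gap mm 57.4 gf 40.0
lift t 24.1 [ 0.4477 -0.2119  0.099 ] F [ 0.1  0.4 -7.9] gap mm 57.6 gf 40.0
over t 26.49 [0.6351 0.2101 0.0577] F [-0.1 -1.4 -8.1] gap mm 57.9 gf 40.0
stopped True underside above home mm 0.193345606207233
placed t 28.18 [0.6357 0.2103 0.0067] F [-0.1  0.3  7.5] gap mm 57.7 gf 40.0
```

View pics/place1.png

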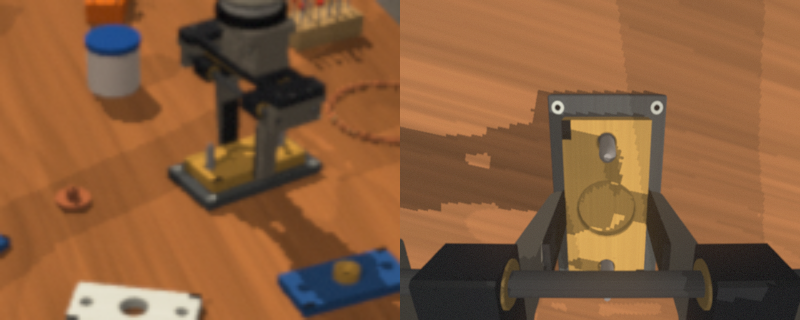

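The brass plate sits between the fingers on the slab, with both pins through it. I let go, check its pose and fetch the steel core.

Run:
```python
from h import *
robot.grip(1.0);robot.move_linear([*BASE,.09],rate=.2)
im,p,m=look('core_plate',BASE,BT,.026)
c,t,s=rect(im,m,.026,p);print('plate',c,t,s,c-BASE)
k=np.array([.63127,-.24738]);th=-.3
robot.move_to([*k,.09],rv(th));robot.grip(.6);robot.move_linear([*k,tz(.009)],rate=.1,stop_force=5);pr('core')
robot.grip(0.1,15);pr('grip');robot.move_linear([*k,.09],rate=.2);pr('lift')
```

```text
plate [0.63563385 0.20969057] 0.25807970077036524 (120.16199493408203, 59.05753707885742) [-0.00011615 -0.00062943]
core t 33.56 [ 0.6318 -0.2477  0.0017] F [-0.2 -0.2  0.2] gap mm 55.2 gf 0.0
grip t 34.17 [ 0.6314 -0.2473  0.0012] F [0.7 0.7 1.2] gap mm 20.6 gf 15.0
lift t 34.77 [ 0.6307 -0.2468  0.0892] F [ 0.2  0.5 -0.9] gap mm 21.0 gf 15.0
```

Run:
```python
from h import *
place(.020,.009,c=np.array([.6357,.2100]),sf=4)
im=robot.get_image('side')['frame'];w=robot.get_image('wrist')['frame']
cv2.imwrite('pics/place2.png',np.hstack([cv2.resize(im[150:270,260:410],(400,320)),cv2.resize(w,(400,320))])[:,:,::-1])
```

```text
over t 37.14 [0.6353 0.2098 0.0643] F [ 0.3 -0.3 -0.6] gap mm 20.8 gf 15.0
stopped True underside above home mm 0.08175790327785357
placed t 38.52 [0.6356 0.21   0.0211] F [-0.9 -0.5  5.5] gap mm 20.4 gf 15.0
```

View pics/place2.png

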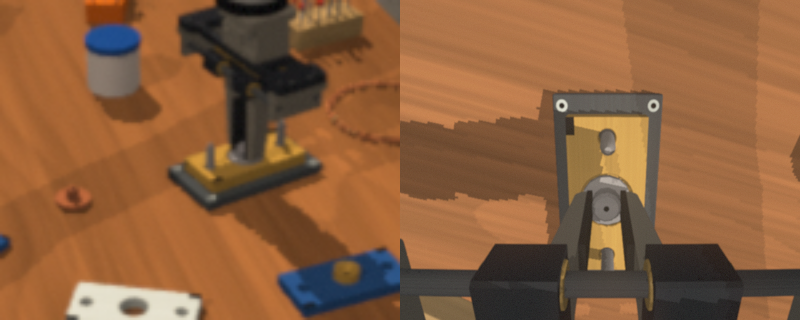

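The core's foot is in the seat at the home height (0.1 mm). I release it and fetch the cavity plate.

Run:
```python
from h import *
robot.grip(.6);c0=np.array([.6357,.2100]);robot.move_linear([*c0,.10],rate=.2)
c=np.array([.4523,.0032]);th=-.469
robot.move_to([*c,.08],rv(th));robot.grip(1.0);robot.move_linear([*c,tz(.0025)],rate=.08,stop_force=6)
robot.grip(.4,25);pr('grip');robot.move_linear([*c,.10],rate=.15);pr('lift')
place(.026,.0025,c=np.array([.6357,.2102]),sf=6)
im=robot.get_image('side')['frame'];w=robot.get_image('wrist')['frame']
cv2.imwrite('pics/place3.png',np.hstack([cv2.resize(im[150:270,260:410],(400,320)),cv2.resize(w,(400,320))])[:,:,::-1])
```

```text
grip t 43.42 [ 0.4524  0.0033 -0.0054] F [-0.5 -0.   1.5] gap mm 58.2 gf 25.0
lift t 44.27 [0.4516 0.0033 0.0994] F [ 0.6 -0.1 -2. ] gap mm 57.8 gf 25.0
over t 46.05 [0.6352 0.2099 0.0579] F [ 0.6  0.5 -1.4] gap mm 57.6 gf 25.0
stopped True underside above home mm 0.15763560193184437
placed t 47.25 [0.6357 0.2103 0.0207] F [-1.5 -0.5  5.4] gap mm 57.7 gf 25.0
```

View pics/place3.png

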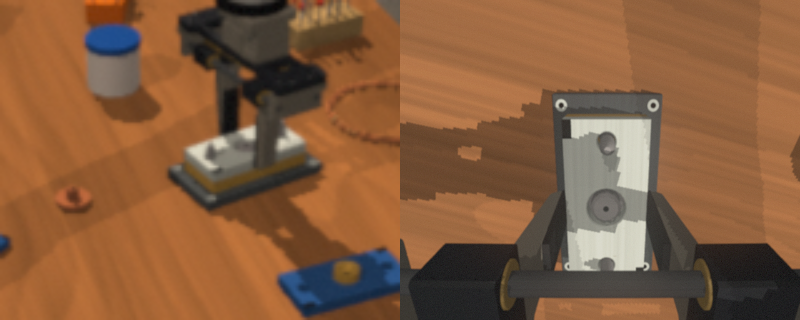

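The cavity plate is home, with pins and core showing through it. Last is the large blue sprue plate.

Run:
```python
from h import *
robot.grip(1.0);c0=np.array([.6357,.2102]);robot.move_linear([*c0,.11],rate=.2)
c=np.array([.66235,-.01126]);th=.098
robot.move_to([*c,.08],rv(th));robot.move_linear([*c,tz(.0025)],rate=.08,stop_force=6)
robot.grip(.4,25);pr('grip');robot.move_linear([*c,.10],rate=.15);pr('lift')
place(.038,.0025,c=c0,sf=6)
im=robot.get_image('side')['frame'];w=robot.get_image('wrist')['frame']
cv2.imwrite('pics/place4.png',np.hstack([cv2.resize(im[150:270,260:410],(400,320)),cv2.resize(w,(400,320))])[:,:,::-1])
```

```text
grip t 51.33 [ 0.6624 -0.011  -0.0054] F [-0.4  0.7  0.3] gap mm 57.8 gf 25.0
lift t 52.18 [ 0.6614 -0.0111  0.099 ] F [-0.3 -0.1 -2.7] gap mm 57.7 gf 25.0
over t 53.77 [0.6353 0.2099 0.0578] F [-0.3 -0.9 -2.3] gap mm 57.8 gf 25.0
stopped True underside above home mm 0.09178694495678985
placed t 54.59 [0.6355 0.2103 0.0326] F [-0.3 -0.5  6.3] gap mm 57.7 gf 25.0
```

View pics/place4.png

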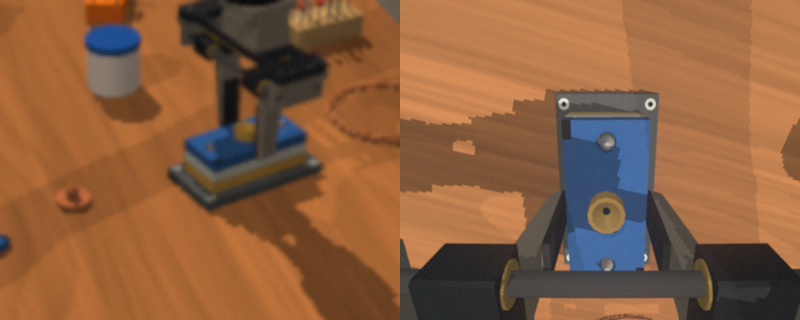

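The blue plate is home with its bush up and the pin tips showing through. I release it, back off and take a last look.

Run:
```python
from h import *
robot.grip(1.0);robot.move_linear([.6357,.2102,.20],rate=.2);robot.move_linear([.5,.1,.3],rate=.3);robot.dwell(.3)
im=robot.get_image('side')['frame'];w=robot.get_image('top')['frame']
cv2.imwrite('pics/end.png',np.hstack([cv2.resize(im[150:270,260:410],(400,320)),cv2.resize(w[90:340,80:400],(400,320))])[:,:,::-1]);pr('end')
```

```text
end t 57.57 [0.5001 0.1002 0.2994] F [0.5 0.2 0.6] gap mm 91.6 gf 0.0
```

View pics/end.png

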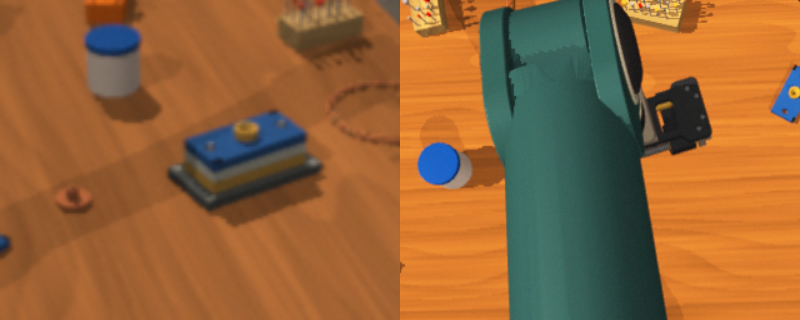

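The side crop shows the full stack level on the base, with the bush up, and the jar and spare core untouched. The arm is clear of it.

```bash
python3 -c "
from cell import robot
print(robot.finish_job())"
```

```text
the job is handed in; nothing more can be done
None
```

The ring mould is assembled on its base in the order asked, each part within about 0.2 mm of its home height by the arm's readings, and the job was handed in at about 58 s.

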